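# Flip a circuit board over a step onto the inspection plate

### The arm

A 7-joint arm with a two-finger parallel gripper is mounted at the origin on the work surface. World frame = base frame: x ahead of the robot, y to its left, z up, the work surface at z = 0. Lengths are in m, angles in rad, forces in N, time in s.
With the tool pointing down it reaches from about 0.4 to 0.9 m from the base axis. Payload 5.6 kg.
Tool frame: the origin (TCP) lies midway between the tips of the shut fingers; the grasp point (between the pads) lies 19 mm behind it; z points along the fingers, y is the line along which they close (so a half turn about z gives the same grasp; the last joint's range is limited). The gripper opens to 92 mm and grips with 3 to 60 N. Pads are 20 mm wide; open, the fingers measure 128 mm over their backs; the gripper's body (75 mm by 189 mm) begins 69 mm behind the grasp point.
Start: joints at [1.139, 0.468, -0.012, 1.603, 0.006, 1.071, -0.056], TCP at [0.246, -0.602, 0.215] pointing down, gripper open.
Joint ranges: [-2.53, 2.53], [-0.31, 2.02], [-1.57, 1.55], [0.28, 2.44], [-1.29, 4.43], [0.15, 1.84], [-2.92, 2.92]. Speed limits (rad/s): [2.57, 2.57, 3.14, 3.14, 3.14, 3.14, 3.14].

### API

Orientations are given as a 3x3 rotation matrix whose columns are the frame's x, y, z axes.
In Python, from station import env, effector, solver, viewer, workorder, search_frame, tip_of gives the robot as it stands. Calls block until the motion is done:
- env.reach(position, orientation): joint-space move of the TCP to a pose.
- env.movel(position, frame=None, rate=0.15): straight line of the TCP; frame=None keeps the orientation; rate is the mean speed in m/s.
- env.goto_joints(angles): joint-space move.
- effector.release() and effector.grasp(squeeze=None): open the fingers fully, or close them until they stop; squeeze is the grip in N (None keeps the last).
- env.pause(seconds).
- solver.inverse_kinematics(position, orientation): joint angles nearest the present ones, or None.
- env.sense(): the state.
- viewer.read_camera(name): name is "scene" or "top" or "wrist"; returns (picture, depth): 400x640x3 uint8, red, green, blue; 400x640 float32, m along the optical axis (not along the pixel's ray), 0 where there is no reading.
- viewer.camera_info(name): a dict with "intrinsics" (3x3 intrinsics, pixels), "dist_coeffs" ([k1, k2, p1, p2, k3] as OpenCV has them; the pictures are not rectified), "eye" and "rotation" of the camera in the world; the wrist camera has in their place "T_tool_cam" (4x4, takes a point from camera to tool coordinates, whose origin is the TCP and whose axes are the flange's). Camera axes: x right, y up, looking along -z (the intrinsics and any distortion apply to the point x, -y, -z); pixel columns grow to the right and rows downward; lengths in m; the calibration is good to about 2 mm. A picture is of the moment at which its call begins: read the wrist's pose just before it. camera_info takes no time and is no camera call.
A pose or a line that the arm cannot do raises env.PlanningError and nothing moves.
- workorder.finish_job(): hands the job in, once; it reports no verdict.
Trained networks look in the newest picture that a camera, given by its name, has taken for a name from the list of things; names that differ only in an ending like _2 or _b are one class to them, and where a whole thing is asked for, a point or a joint stands for the part that bears it (a point fixed in the world has none). Each returns a list of dicts, best first, with "score" (0 to 1); they miss things now and then, are a little off and sometimes report something else, mostly with a low value. They report only what shows in the picture. A call takes as long as a camera call. They do not tell look-alikes from the thing itself.
- search_frame(camera, name): "at" ([x, y, z] in m, in world coordinates, good to about 4 mm: the middle of the surface that is visible of it).
- tip_of(camera, name): "at" ([x, y, z] in m, in world coordinates, good to about 4 mm: a listed point, or the origin of a listed thing).
The state is a dict: "t": time; "joint_positions": joint angles; "joint_velocities": joint speeds; "tau": joint torques, N m; "ee_pos": TCP position; "tcp_rot": TCP orientation; "wrist_force": force on the tool from outside, world axes, zero at the start; "moment": the same for the moment, N m; "gripper_width": finger opening in m.
Only numpy, scipy, OpenCV 4.12 (cv2) and the standard library are available. Lean on these libraries where they do the work, as an engineer would, in place of code of your own. Each camera call takes 0.05 s, during which the arm holds its last target. There are 200 camera calls.

### The job

Turn the yellow circuit board over so that its solder side can be inspected, without picking it up: push it across the bench with the fingertips against the front edge of the raised inspection plate, tip it up there about that edge and let it fall over onto the plate, solder side up. Then push it along the plate until its edge sits squarely against the black stop bar, and take the hand away. Never lift the board clear of the bench or plate, and leave the pot, heat sink, flux bottle and screwdriver where they are.

Things in the scene. Friction and masses are not known exactly. Their poses are not given: they have to be found in the camera images.
- board: Loose yellow circuit board, about 60 g, 70 mm along x, 90 along y, 3 mm thick, on top two black socket strips 84 mm long, 8.5 wide and high, along y, flush with the edges x = +35 and -35 mm: upright edge faces 11.5 mm high. Origin: centre of its flat underside (solder side); z out of the component side. Starts flat, z up, +x edge towards the step, turned up to 0.3 rad; turned over, its origin is 11.5 mm up
- plate: Fixed raised inspection plate: aluminium slab, blue top, 8 mm thick, 125 mm deep along x, 220 along y, black stop bar behind. Its front edge is an upright 8 mm step at x = 0. Origin: foot of the step, mid-length, at bench height. x points level from the step over the plate to the bar (the way the board is pushed and turned over), within 0.35 rad of the robot's left; y along the step; z up
- plate_step (a point): middle of the upper corner of the plate's front step, 8 mm above the bench
- plate_stop (a point): foot of the stop bar's face that looks to the step, mid-length, on the plate's top, 125 mm from the step; the bar is 15 mm thick and stands 16 mm above the plate (24 mm above the bench). With the board home its origin is 90 mm from the step
- board_edge_a (a point): middle of the board's +x long edge, at the underside; this edge starts 50 to 95 mm short of the step if square, and pivots there
- board_edge_b (a point): middle of the board's -x long edge, at the underside. With edge a against the step, a fingertip pressing a few N on this edge's face carries it up by friction as the fingertip rises on an arc of 70 mm about the step; past upright the board falls over onto the plate
- pot: loose white open pot, 52 mm across, 45 mm high, origin at the centre of its underside; to be left alone
- heatsink: loose finned aluminium heat sink, 44 x 50 x 32 mm high, origin at the centre of its underside; to be left alone
- flux: loose amber flux bottle with black cap, 32 mm across, 55 mm high, origin at the centre of its underside; to be left alone
- driver: loose red-handled screwdriver, 160 mm long, lying beyond the stop bar roughly parallel to it, blade along its x; to be left alone
Mind the look-alikes: they are no part of the job. Of the things that look like the board, the smaller one is meant.

How it is judged:
On the way, in this order (a step that is already met when the one before it is completed fails the run):
1. the board, still component side up and flat, has been pushed up to the front edge of the plate (angle between board's own z axis and vertical below 0.3 rad and x of board in the frame of plate between -0.041 and -0.03 m and angle between the x axis of board and the x axis of plate, either way round below 0.2 rad), for 0.05 s.
2. the board lies turned over on the plate (angle between board's own z axis and vertical above 3 rad and z of board in the frame of plate between 0.0155 and 0.0235 m and x of board in the frame of plate above 0.01 m), for 0.1 s.
At the end, for the whole second after the job is handed in: the board lies still and flat on the plate, solder side up (within 0.14 rad), wholly on the plate, its long edge against the stop bar (gap at most 5 mm, square to within 0.08 rad) (angle between board's own z axis and vertical above 3 rad and z of board in the frame of plate between 0.0155 and 0.0235 m and x of board in the frame of plate between 0.085 and 0.094 m and y of board in the frame of plate between -0.065 and 0.065 m and angle between the x axis of board and the x axis of plate, either way round below 0.08 rad and linear speed of board below 0.01 m/s); the robot touches nothing.
It fails at once if the board was lifted clear: both its long edges more than 35 mm above the bench (height (world z) of each of board_edge_a, board_edge_b above 0.035 m).
It fails at once if the pot was moved more than 20 mm (distance of pot from where it was at the start of the episode above 0.02 m).
It fails at once if the heatsink was moved more than 20 mm (distance of heatsink from where it was at the start of the episode above 0.02 m).
It fails at once if the flux was moved more than 20 mm (distance of flux from where it was at the start of the episode above 0.02 m).
It fails at once if the driver was moved more than 20 mm (distance of driver from where it was at the start of the episode above 0.02 m).
It also fails if it takes over 51 s, if anything falls off the work surface, if the arm or the gripper's body presses on something with over 40 N, if the wrist force passes 120 N, or if a joint passes its speed limit or range.

## Working session

There is one attempt and no reset: what is moved stays moved. The work goes in short steps, each a Python script; the robot and the scene stay as the last script left them, time stands still between calls to the robot, and variables do not carry over. Pictures are saved under pics/ and viewed, on a budget of 10 in all, crops included, one or two more only if the job needs it, and the job is handed in when it is done.

```bash
ls; mkdir -p pics; python3 - <<'E'
from station import *
import cv2,numpy as np
for c in ["scene","top"]:
    p,d=viewer.read_camera(c); np.savez(f"pics/{c}.npz",p=p,d=d)
    cv2.imwrite(f"pics/{c}1.png",p[:,:,::-1])
    i=viewer.camera_info(c); print(c,i)
    for n in ["board","plate_step","plate_stop","board_edge_a","board_edge_b","plate","pot","heatsink","flux","driver"]:
        print(n,[(round(r["score"],2),np.round(r["at"],3)) for r in tip_of(c,n)])
print(env.sense())
E
```

```text
pics
scene {'intrinsics': array([[367.88432625,   0.        , 318.02897722],
       [  0.        , 367.88432625, 201.11008258],
       [  0.        ,   0.        ,   1.        ]]), 'dist_coeffs': array([-0.04195069,  0.        ,  0.        ,  0.        ,  0.        ]), 'eye': array([0.8898983 , 0.27182875, 0.59859653]), 'rotation': array([[-0.50440203, -0.68649173,  0.52374393],
       [ 0.86339057, -0.40915466,  0.29521042],
       [ 0.01163275,  0.6011003 ,  0.79908892]])}
board [(0.85, array([ 0.523, -0.127,  0.004]))]
plate_step [(0.57, array([ 0.554, -0.023,  0.014]))]
plate_stop [(0.7, array([0.59 , 0.097, 0.007]))]
board_edge_a [(0.91, array([ 0.516, -0.151, -0.003])), (0.79, array([ 0.287, -0.165, -0.001])), (0.78, array([ 0.528, -0.085,  0.   ])), (0.61, array([ 0.387, -0.122,  0.001]))]
board_edge_b [(0.91, array([ 0.516, -0.151, -0.003])), (0.79, array([ 0.287, -0.165, -0.001])), (0.78, array([ 0.528, -0.085,  0.   ])), (0.61, array([ 0.387, -0.122,  0.001]))]
plate [(0.66, array([ 0.551, -0.026, -0.   ])), (0.6, array([ 0.694, -0.16 , -0.001]))]
pot [(0.9, array([ 0.739, 
[... 1769 characters left out ...]
_velocities': array([-6.98083810e-04, -9.70331116e-05, -7.74507085e-04,  2.54164460e-04,
       -3.26914218e-04, -1.14530427e-03,  2.72226496e-04]), 'tau': array([-8.16844731e-04, -5.20423150e+01, -1.35637503e-02, -2.44054073e+01,
       -5.67179534e-02,  1.13445104e-02,  5.61829938e-05]), 'ee_pos': array([ 0.24635584, -0.60150743,  0.21459089]), 'tcp_rot': array([[ 9.25389508e-01,  3.79017488e-01, -5.70661091e-05],
       [ 3.79017485e-01, -9.25389509e-01, -4.56954690e-05],
       [-7.01277606e-05,  2.06570544e-05, -9.99999997e-01]]), 'wrist_force': array([-0.42719026, -0.86986188, -0.1680103 ]), 'moment': array([-0.02246436,  0.04160551,  0.05013519]), 'gripper_width': 0.09234278894076126}
```

```bash
python3 - <<'E'
import cv2,numpy as np
a=cv2.imread("pics/top1.png");b=cv2.imread("pics/scene1.png")
c=np.load("pics/top.npz")["p"][:,:,::-1]
cv2.imwrite("pics/both.png",np.vstack([cv2.resize(a,(480,300)),cv2.resize(b,(480,300))]))
cv2.imwrite("pics/crop.png",cv2.resize(c[120:280,330:500],None,fx=3.5,fy=3.5,interpolation=cv2.INTER_CUBIC))
E
```

```text
(no output)
```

View pics/top1.png

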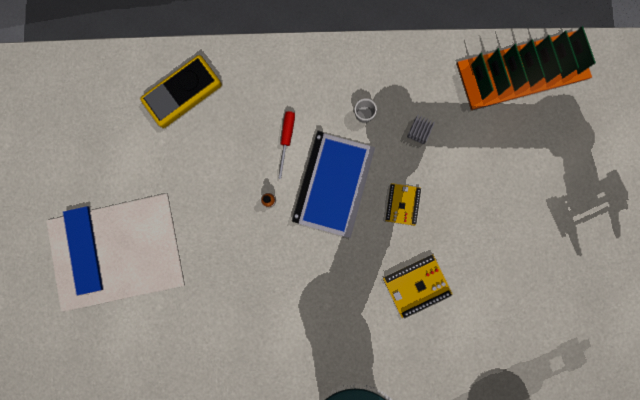

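View pics/scene1.png

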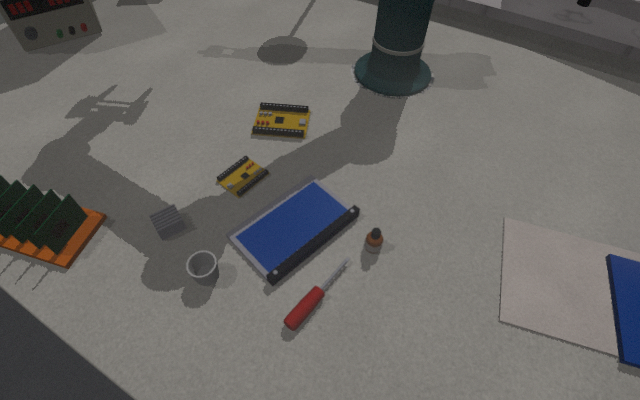

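```bash
cat > h.py <<'E'
from station import *
import cv2,numpy as np
def px2w(c,uv,z):
    i=viewer.camera_info(c)
    n=cv2.undistortPoints(np.float64(uv).reshape(-1,1,2),i["intrinsics"],i["dist_coeffs"])[:,0]
    r=np.c_[n[:,0],-n[:,1],-np.ones(len(n))]@i["rotation"].T
    return i["eye"]+r*((z-i["eye"][2])/r[:,2])[:,None]
def blob(c,p,lo,hi,z,ctr,rad=0.1):
    """minAreaRect in world of HSV-masked pixels near ctr: corners(4x2), centre"""
    hsv=cv2.cvtColor(p,cv2.COLOR_RGB2HSV); m=cv2.inRange(hsv,lo,hi)
    v,u=np.nonzero(m); w=px2w(c,np.c_[u,v],z)[:,:2]
    w=w[np.linalg.norm(w-ctr,axis=1)<rad]
    r=cv2.minAreaRect(np.float32(w*1000)); return r,len(w)
E
python3 - <<'E'
from h import *
for c in ["top","scene"]:
    p=np.load(f"pics/{c}.npz")["p"]
    r,n=blob(c,p,(18,120,90),(35,255,255),0.003,[.525,-.122],.065); print(c,"board",r,n)
    r,n=blob(c,p,(105,150,60),(130,255,255),0.008,[.57,.035],.16); print(c,"plate",r,n)
    print(np.round(cv2.boxPoints(r)/1000,4).tolist())
# board pose via edges; wrist reach test
E
```

```text
top board ((522.9501953125, -120.52597045898438), (63.41242599487305, 93.11026763916016), 83.52851104736328) 744
top plate ((570.9971923828125, 38.031803131103516), (98.62224578857422, 197.87249755859375), 73.65625762939453) 3576
[[0.46219998598098755, 0.01860000006854534], [0.6521000266075134, -0.03709999844431877], [0.6797999739646912, 0.057500001043081284], [0.48989999294281006, 0.11320000141859055]]
scene board ((523.7318115234375, -125.94294738769531), (55.139923095703125, 89.65348052978516), 80.55020904541016) 421
scene plate ((572.7715454101562, 38.05961227416992), (97.1002197265625, 196.59756469726562), 73.5385513305664) 4287
[[0.46470001339912415, 0.01940000057220459], [0.6532999873161316, -0.036400001496076584], [0.6808000206947327, 0.0568000003695488], [0.49230000376701355, 0.11249999701976776]]
```

View pics/crop.png

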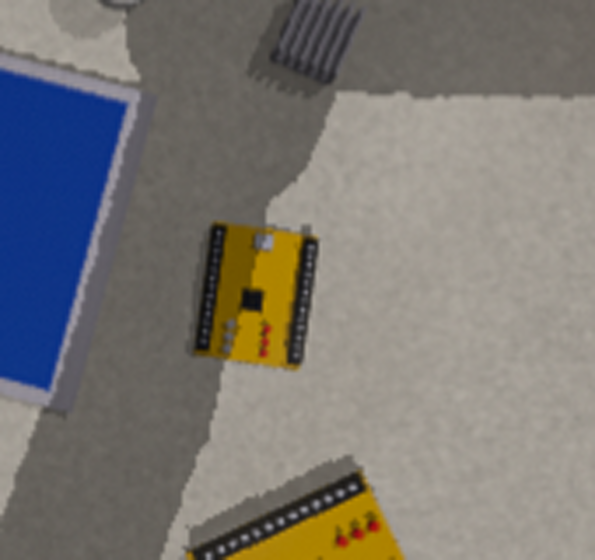

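The small board at top pixel (403,204) is the one meant. The other yellow board at (418,285) is larger, and the meter at (181,90) isn't a circuit board. The crop shows it component side up, with black strips on both long edges, about 8° off square to the plate. Next I'll plan the push and the tipping arc, and check that the arm can reach them.

```bash
cat >> h.py <<'E'
a=np.array([0.281,0.960]);a/=np.linalg.norm(a)
X=np.r_[a,0];Y=np.array([-a[1],a[0],0]);Z=np.array([0,0,1.])
O=np.array([0.554,-0.0225,0])
S=1
def pose(x,z,y=0.0,th=0.0):
    """front lower corner of shut fingertips at plate (x,y,z); th lean (tool z towards +x)"""
    f=np.cos(th)*X+np.sin(th)*Z; tz=np.sin(th)*X-np.cos(th)*Z
    R=np.c_[S*f,np.cross(tz,S*f),tz]
    return O+x*X+y*Y+z*Z-0.010*f,R
def plate(p): d=np.asarray(p)-O; return np.array([d@X,d@Y,d[2]])
def arc(phi,h=0.003,step=0.0,press=0.0):
    """plate x,z of board-face point at height h when board is tipped by phi"""
    px,ph=(0,.008) if phi<=np.pi/2 else (.0035,.0115)
    lx,lz=-.070+press,h-ph
    c,s=np.cos(phi),np.sin(phi)
    return step+px+lx*c+lz*s, .008-lx*s+lz*c
def F():
    f=env.sense()["wrist_force"]; return np.array([f@X,f@Y,f@Z])
E
python3 - <<'E'
import h; from h import *
for s in (1,-1):
    h.S=s; 
    for n,(x,z,th) in dict(app=(-.17,.08,0),low=(-.16,.003,0),s=(-.07,.003,0),**{str(d):(*arc(np.radians(d)),-.3*np.radians(d)) for d in (30,60,90,115)},pl=(-.01,.011,0),end=(.055,.011,0)).items():
        q=solver.inverse_kinematics(*pose(x,z,0,th)); print(s,n,None if q is None else np.round(q,2))
E
```

```text
1 app [ 0.61  0.5  -0.38  1.95  0.27  0.73 -0.21]
1 low [ 0.56  0.63 -0.34  1.98  0.36  0.59 -0.31]
1 s [ 0.45  0.65 -0.42  1.97  0.44  0.61 -0.54]
1 30 [ 0.32  0.59 -0.38  1.95  0.53  0.76 -0.71]
1 60 [ 0.19  0.59 -0.38  1.89  0.62  0.94 -0.87]
1 90 [ 0.08  0.65 -0.42  1.81  0.71  1.14 -1.03]
1 115 [ 0.    0.74 -0.46  1.73  0.79  1.31 -1.14]
1 pl [ 0.36  0.65 -0.44  1.95  0.44  0.64 -0.65]
1 end [ 0.24  0.67 -0.43  1.91  0.43  0.66 -0.74]
-1 app [-0.59  0.96  1.34  2.03 -1.07  1.14 -2.18]
-1 low [ 0.06  0.61  0.29  2.01 -0.31  0.56 -2.86]
-1 s [ 1.02  1.21 -1.34  1.94  1.3   1.24  2.02]
-1 30 [ 0.9   1.12 -1.34  1.91  1.26  1.37  1.95]
-1 60 [ 0.75  1.1  -1.33  1.86  1.26  1.54  1.86]
-1 90 [ 0.59  1.15 -1.34  1.78  1.28  1.74  1.77]
-1 115 [ 0.38  1.05 -1.11  1.7   1.17  1.7   1.76]
-1 pl [ 0.9   1.19 -1.34  1.92  1.27  1.24  1.93]
-1 end [ 0.77  1.21 -1.34  1.88  1.28  1.25  1.84]
```

```bash
python3 - <<'E'
from h import *
effector.grasp(10); print(env.sense()["t"],env.sense()["gripper_width"])
env.reach(*pose(-.175,.06)); t=env.sense()["t"]; print(t,F())
env.movel(pose(-.165,.003)[0]); s=env.sense(); print(s["t"],F(),plate(s["ee_pos"]))
p,d=viewer.read_camera("scene")
cv2.imwrite("pics/s2.png",cv2.resize(p[90:290,130:390],None,fx=3,fy=3)[:,:,::-1])
for n in("board",): print([(round(r["score"],2),np.round(plate(r["at"]),3)) for r in tip_of("scene",n)])
E
```

```text
2.4417 0.00029910913117251354
4.2583 [-0.51139032  0.43126557 -0.51133229]
4.7917 [-0.19389959  0.22833525 -0.53296687] [-1.75462734e-01 -5.27447160e-05  2.80809376e-03]
[(0.87, array([-0.108, -0.001,  0.001])), (0.64, array([-0.181,  0.172, -0.002]))]
```

View pics/s2.png

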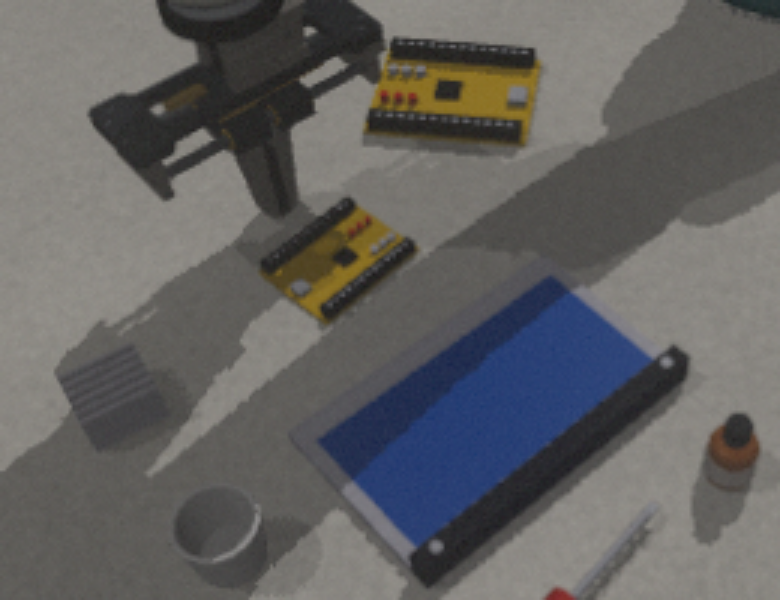

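```bash
python3 - <<'E'
from h import *
env.movel(pose(-.09,.003)[0],rate=.08); print(env.sense()["t"],F())
x=-.09
while x<-.05:
    x+=.002; env.movel(pose(x,.003)[0],rate=.05); f=F(); s=env.sense(); print(round(x,3),round(s["t"],2),f.round(2),plate(s["ee_pos"]).round(4))
    if f[0]<-3: break
p,d=viewer.read_camera("top"); np.savez("pics/top2.npz",p=p,d=d)
r=blob("top",p,(18,120,90),(35,255,255),0.003,O[:2]-.035*a,.06); print(r, [(round(q["score"],2),np.round(plate(q["at"]),3)) for q in tip_of("top","board")])
p,d=viewer.read_camera("scene")
cv2.imwrite("pics/s3.png",cv2.resize(p[90:290,130:390],None,fx=3,fy=3)[:,:,::-1])
E
```

```text
5.9833 [-0.33034058  0.17727673  0.48036747]
-0.088 6.23 [-0.93 -0.67 -0.11] [-0.0982 -0.      0.003 ]
-0.086 6.48 [-0.02 -1.16 -0.27] [-0.0958 -0.      0.003 ]
-0.084 6.73 [-0.91  0.58 -0.72] [-0.0938 -0.      0.003 ]
-0.082 6.98 [0.07 0.21 0.03] [-0.0917 -0.      0.003 ]
-0.08 7.23 [ 0.64 -0.36  0.15] [-0.0898  0.      0.003 ]
-0.078 7.48 [ 0.58 -0.23  0.01] [-0.0878  0.      0.003 ]
-0.076 7.73 [-0.78  0.16  0.2 ] [-0.0858  0.      0.003 ]
-0.074 7.98 [-3.64  0.03 -0.39] [-0.085  -0.0001  0.003 ]
(((545.7068481445312, -57.97675704956055), (62.3660774230957, 90.11308288574219), 73.796142578125), 699) [(0.7, array([-0.185,  0.174, -0.   ])), (0.58, array([-0.042, -0.004, -0.   ]))]
```

View pics/s3.png

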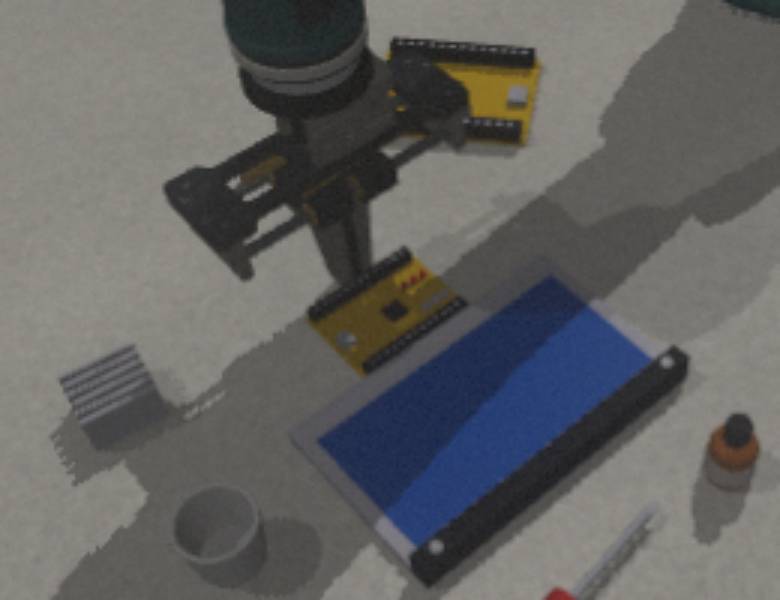

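```bash
cat >> h.py <<'E'
import json
def tip(p0,p1,press,st=-.005,target=4.,inc=4):
    d=p0
    while d<p1:
        d=min(d+inc,p1); ph=np.radians(d); th=-.3*ph
        x,z=arc(ph,.003,st,press); P,R=pose(x,z,0,th); env.movel(P,R,rate=.05)
        f=F(); n=-(f[0]*np.cos(ph)-f[2]*np.sin(ph)); t=-(f[0]*np.sin(ph)+f[2]*np.cos(ph))
        print(d,round(env.sense()["t"],2),"N",n.round(2),"T",t.round(2),"Fy",f[1].round(2),"press",round(press*1e3,2))
        if n<.7 and d<95 or n>15: print("STOP"); break
        press+=np.clip((target-n)/3.6,-1,1)*.6e-3
    json.dump([d,press],open("tip.json","w")); return d,press
E
python3 - <<'E'
from h import *
tip(0,28,.0012)
p,d=viewer.read_camera("scene")
cv2.imwrite("pics/s4.png",cv2.resize(p[90:290,130:390],None,fx=3,fy=3)[:,:,::-1])
E
```

```text
4 8.38 N 5.83 T 0.73 Fy -0.01 press 1.2
8 8.63 N -0.83 T 0.21 Fy -0.0 press 0.9
STOP
```

View pics/s4.png

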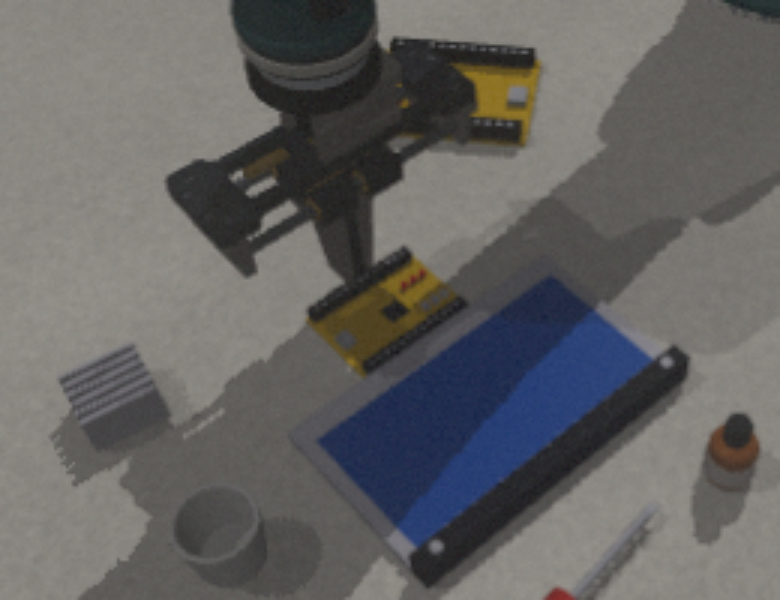

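The board is still flat and square, and the fingertip slid up the face. Pushing at 3 mm, below the step's 8 mm corner, works against the lift. I'll retry with contact near 7 mm, a harder press, finer steps and a slight lean so the lower corner leads.

```bash
cat >> h.py <<'E'
def lean(ph): return np.radians(10)-.39*ph
def tip(p0,p1,press,h,st=-.005,target=7.,inc=2,nmin=1.2):
    d=p0
    while d<p1:
        d=min(d+inc,p1); ph=np.radians(d)
        x,z=arc(ph,h,st,press); P,R=pose(x,z,0,lean(ph)); env.movel(P,R,rate=.05)
        f=F(); n=-(f[0]*np.cos(ph)-f[2]*np.sin(ph)); t=-(f[0]*np.sin(ph)+f[2]*np.cos(ph))
        print(d,round(env.sense()["t"],2),"N",n.round(2),"T",t.round(2),"Fy",f[1].round(2),"press",round(press*1e3,2))
        if n<nmin and d<95 or n>18: print("STOP"); break
        press+=np.clip((target-n)/3.6,-1.5,1.5)*.6e-3
    json.dump([d,press],open("tip.json","w")); return d,press
def retract():
    p=plate(env.sense()["ee_pos"])
def contact(x,h,target):
    while x<-.06:
        x+=.001; P,R=pose(x,h,0,lean(0)); env.movel(P,R,rate=.05); f=F()
        if f[0]<-target: break
    print("contact",x,f.round(2),env.sense()["t"]); return x
E
python3 - <<'E'
from h import *
env.movel(pose(-.092,.016,0,lean(0))[0],pose(0,0,0,lean(0))[1],rate=.08)
env.movel(pose(-.092,.007,0,lean(0))[0],rate=.08)
env.movel(pose(-.079,.007,0,lean(0))[0],rate=.08)
x=contact(-.079,.007,6.)
tip(0,16,x+.075,.007)
p,d=viewer.read_camera("scene")
cv2.imwrite("pics/s5.png",cv2.resize(p[90:290,130:390],None,fx=3,fy=3)[:,:,::-1])
E
```

```text
contact -0.072 [-7.4   0.32  2.49] 11.4667
2 11.72 N 7.61 T -0.17 Fy 0.64 press 3.0
4 11.97 N 7.63 T 0.42 Fy 0.01 press 2.9
6 12.22 N 7.52 T 0.45 Fy -0.12 press 2.79
8 12.47 N 8.71 T 0.25 Fy 0.93 press 2.71
10 12.72 N 7.59 T 0.03 Fy 0.98 press 2.42
12 12.97 N 7.76 T 0.12 Fy 0.06 press 2.32
14 13.22 N 7.74 T 0.49 Fy 0.48 press 2.2
16 13.47 N 7.07 T 0.13 Fy -0.33 press 2.07
```

View pics/s5.png

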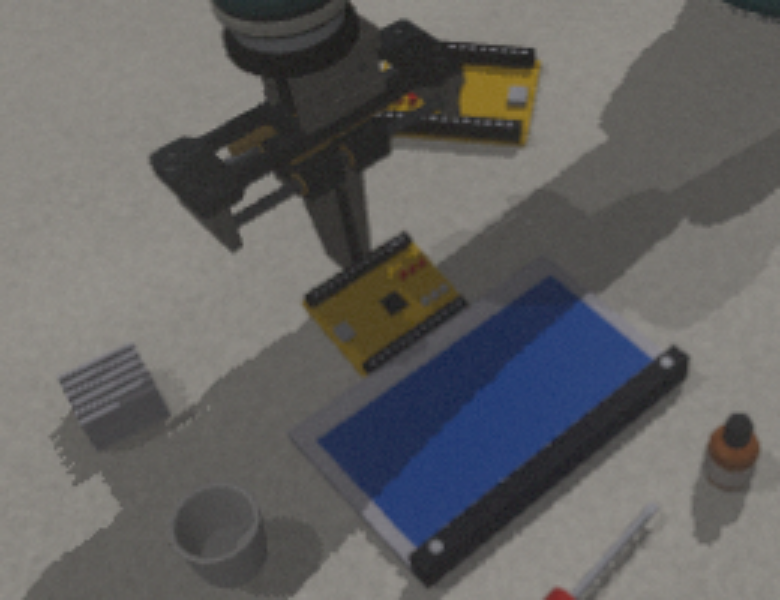

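The board is tipping with steady contact, edge b visibly raised. Continuing the arc.

```bash
python3 - <<'E'
from h import *
d,p=json.load(open("tip.json"))
d,p=tip(d,118,p,.007,target=6.,inc=3)
q,_=viewer.read_camera("scene")
cv2.imwrite("pics/s6.png",cv2.resize(q[90:290,130:390],None,fx=3,fy=3)[:,:,::-1])
E
```

```text
19 13.77 N 8.3 T 0.08 Fy 1.0 press 2.06
22 14.02 N 7.87 T 0.52 Fy 1.3 press 1.68
25 14.27 N 7.59 T -0.24 Fy 0.79 press 1.37
28 14.52 N 0.23 T -0.44 Fy -1.32 press 1.1
STOP
```

View pics/s6.png

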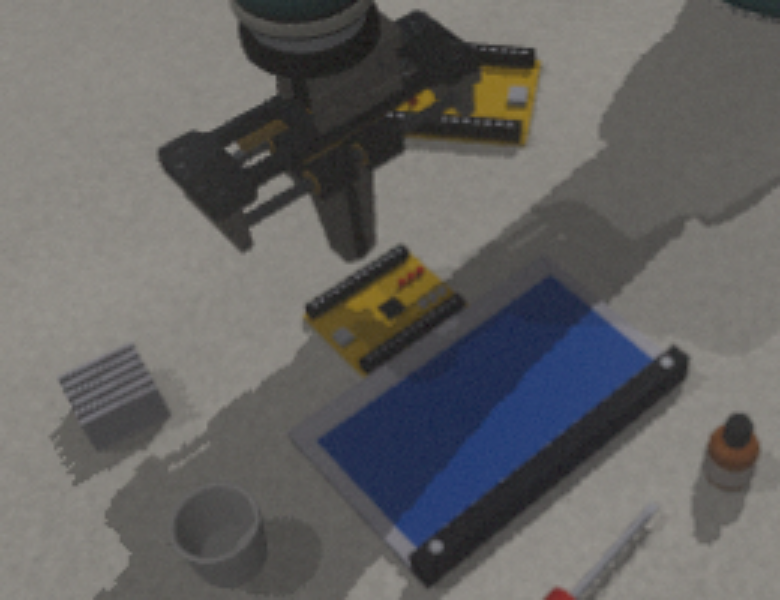

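The board slipped back flat at about 28°. The contact needed a shrinking press, so the fingertip profile probably isn't a sharp 10 mm corner. I'll measure it from the depth images.

```bash
cat >> h.py <<'E'
def cloud(c,T=None):
    p,d=viewer.read_camera(c); i=viewer.camera_info(c)
    v,u=np.nonzero(d>0); n=cv2.undistortPoints(np.float64(np.c_[u,v]).reshape(-1,1,2),i["intrinsics"],i["dist_coeffs"])[:,0]
    q=np.c_[n[:,0],-n[:,1],-np.ones(len(n))]*d[v,u][:,None]
    w=q@T[:3,:3].T+T[:3,3] if T is not None else q@i["rotation"].T+i["eye"]
    return p[v,u],w,p
E
python3 - <<'E'
from h import *
s=env.sense()
T=viewer.camera_info("wrist")["T_tool_cam"]; print(T.round(3).tolist())
for c in("wrist","scene"):
    if c=="wrist": col,w,p=cloud(c,T); cv2.imwrite("pics/w1.png",p[:,:,::-1])
    else:
        col,w,p=cloud(c); w=(w-s["ee_pos"])@s["tcp_rot"]
    for z in np.arange(-.03,.006,.002):
        m=(abs(w[:,2]-z)<.001)&(abs(w[:,1])<.04)&(abs(w[:,0])<.03)
        if m.sum()>2: print(c,round(z,3),m.sum(),"x",(np.percentile(w[m,0],[0,5,50,95,100])*1e3).round(1),"y",(np.percentile(w[m,1],[5,95])*1e3).round(1))
E
```

```text
[[0.001, 0.963, 0.269, 0.076], [1.0, -0.0, -0.001, 0.001], [-0.001, 0.269, -0.963, -0.17], [0.0, 0.0, 0.0, 1.0]]
wrist -0.03 136 x [ 9.5  9.8 10.3 10.6 11. ] y [-11.5  14.5]
wrist -0.028 104 x [ 9.2  9.7 10.2 10.6 10.9] y [-12.4  14.7]
wrist -0.026 110 x [ 9.4  9.8 10.2 10.6 10.7] y [-11.3  13.9]
wrist -0.024 106 x [-9.1  9.5 10.1 10.6 11.1] y [-10.9  13.9]
wrist -0.022 132 x [-10.   -7.9  10.   10.6  11. ] y [-10.9  13.5]
wrist -0.02 128 x [-5.8 -1.2  9.9 10.7 11.1] y [-9.3 13.7]
wrist -0.018 101 x [-1.5  5.8  9.8 10.5 11. ] y [-10.5  13.6]
wrist -0.016 100 x [ 8.8  9.3  9.9 10.5 10.9] y [-11.1  14.2]
wrist -0.014 83 x [ 9.3  9.4  9.9 10.5 11. ] y [-9.9 13.4]
wrist -0.012 74 x [ 9.3  9.4  9.9 10.5 10.8] y [-9.2 12.5]
wrist -0.01 69 x [ 8.9  9.2  9.7 10.5 10.7] y [-9.9 12.8]
wrist -0.008 86 x [ 9.1  9.3  9.8 10.5 10.7] y [-9.8 12.8]
wrist -0.006 60 x [ 8.5  9.   9.8 10.6 10.8] y [-9.4 13. ]
wrist -0.004 68 x [ 8.9  9.1  9.5 10.5 10.7] y [-9.4 12.3]
wrist -0.002 51 x [ 9.   9.1  9.6 10.6 10.8] y [-7.8 10.9]
wrist 0.0 32 x [ 8.9  9.   9.9 10.4 10.5] y [-6.3  8.8]
scene -0.03 13 x [-7.3
[... 212 characters left out ...]
 14.9]
scene -0.022 8 x [-6.7 -1.3  9.6 11.1 11.5] y [-3.8 14.1]
scene -0.02 13 x [-0.5  1.5  9.5 10.9 11.1] y [-9.9 14.9]
scene -0.018 9 x [-0.6  3.1  9.7 10.2 10.3] y [-8.4 14.1]
scene -0.016 12 x [-5.9  1.7  9.7 10.9 11.4] y [-10.2  13.6]
scene -0.014 9 x [-5.7 -3.4  9.8 10.5 10.6] y [-5.2 14.6]
scene -0.012 12 x [-3.8 -1.5  9.6 11.  11.1] y [-8.8 14.4]
scene -0.01 7 x [ 6.4  7.2  9.3 11.2 11.7] y [-6.8 12.8]
scene -0.008 11 x [ 8.1  8.2  9.5 10.9 11.1] y [-8.1 12.7]
scene -0.006 7 x [-5.1 -4.4  9.2 10.9 11. ] y [-9.2 13.8]
scene -0.004 9 x [3.  4.4 8.5 9.4 9.5] y [-11.5  13. ]
scene -0.002 7 x [ 8.4  8.6  9.7 10.8 11. ] y [-7.2  6.9]
scene 0.0 5 x [ 8.4  8.6  9.8 10.1 10.2] y [-3.   8.1]
```

View pics/w1.png

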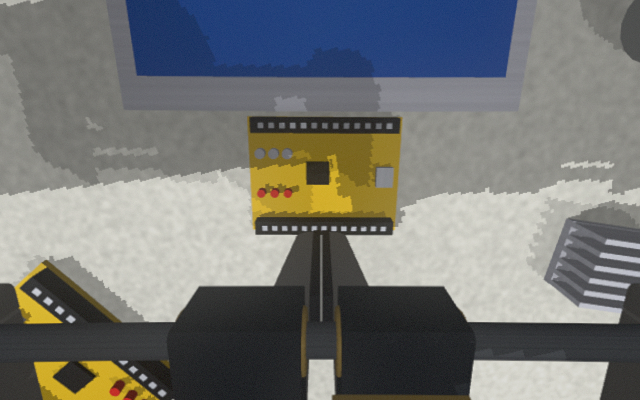

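The tip is a square box with its front at +10 mm, as assumed, and the board is flat and square again. I'll retry higher on the face, logging the real board angle from depth and the true corner position.

```bash
cat >> h.py <<'E'
def board_angle():
    col,w,_=cloud("scene"); hsv=cv2.cvtColor(col[None],cv2.COLOR_RGB2HSV)
    m=cv2.inRange(hsv,(18,120,50),(35,255,255))[0]>0
    q=(w-O)@np.c_[X,Y,Z]; m&=(abs(q[:,0]+.02)<.07)&(abs(q[:,1])<.06)&(q[:,2]<.12)
    if m.sum()<40: return None
    q=q[m]; c=np.median(q,0); q=q[np.linalg.norm(q-c,axis=1)<.06]
    for _ in range(3):
        c=q.mean(0); n=np.linalg.svd(q-c,full_matrices=False)[2][2]; e=abs((q-c)@n); q=q[e<max(.002,2*e.std())]
    if n[2]<0: n=-n
    return np.degrees(np.arctan2(n[0],n[2])).round(1),np.degrees(n[1]).round(1),c.round(3)
def corner():
    s=env.sense(); return plate(s["ee_pos"]+.01*s["tcp_rot"][:,0])
def tip(p0,p1,press,h,st=-.005,target=7.,inc=2,nmin=1.2,rate=.05,th=lean,look=1,maxlag=7,y=0):
    d=p0;k=0
    while d<p1:
        d=min(d+inc,p1); ph=np.radians(d);k+=1
        x,z=arc(ph,h,st,press); P,R=pose(x,z,y,th(ph)); env.movel(P,R,rate=rate)
        f=F(); n=-(f[0]*np.cos(ph)-f[2]*np.sin(ph)); t=-(f[0]*np.sin(ph)+f[2]*np.cos(ph)); c=corner()
        b=board_angle() if look and k%look==0 else None
        print(d,round(env.sense()["t"],2),"N",n.round(2),"T",t.round(2),"Fy",f[1].round(2),"pr",round(press*1e3,2),"err",((c-[x,y,z])*1e3).round(1),"board",b)
        if n<nmin and d<95 or n>18 or (b and d<70 and d-b[0]>maxlag): print("STOP"); break
        press+=np.clip((target-n)/3.6,-1.5,1.5)*.6e-3
    json.dump([d,press],open("tip.json","w")); return d,press
E
python3 - <<'E'
from h import *
R=pose(0,0,0,lean(0))[1]; c=corner()
env.movel(pose(-.092,c[2],0,lean(0))[0],R,rate=.12)
env.movel(pose(-.088,.008,0,lean(0))[0],rate=.12); print(board_angle(),F())
env.movel(pose(-.077,.008,0,lean(0))[0],rate=.12)
x=contact(-.077,.008,6.); print(corner(),board_angle())
tip(0,28,x+.075,.008,inc=4,target=7.5)
E
```

```text
(np.float64(-0.3), np.float64(0.1), array([-0.047, -0.007,  0.002])) [ 0.04915378 -0.91934532 -0.89168521]
contact -0.073 [-6.72  1.41  1.99] 16.8083
[-7.46137582e-02 -5.54638926e-05  7.90021685e-03] (np.float64(-0.3), np.float64(0.0), array([-0.043, -0.007,  0.002]))
4 17.16 N -0.29 T 0.44 Fy -0.56 pr 2.0 err [ 1.5 -0.2  0.4] board (np.float64(-0.2), np.float64(0.1), array([-0.044, -0.007,  0.002]))
STOP
```

```bash
python3 - <<'E'
from h import *
R=pose(0,0,0,lean(0))[1]; c=corner()
env.movel(pose(-.090,c[2],0,lean(0))[0],R,rate=.15)
env.movel(pose(-.086,.0065,0,lean(0))[0],rate=.15)
env.movel(pose(-.074,.0065,0,lean(0))[0],rate=.12)
x=contact(-.074,.0065,10.); print(corner())
tip(0,30,x+.075,.0065,inc=2,target=12,look=3,maxlag=6,nmin=2.5)
E
```

```text
contact -0.06999999999999999 [-12.01   0.13   0.69] 18.925
[-7.43268598e-02 -3.69154201e-05  5.97598962e-03]
2 19.18 N 11.4 T 0.29 Fy -0.34 pr 5.0 err [-4.3 -0.  -0.4] board None
4 19.43 N 12.13 T 0.61 Fy 0.01 pr 5.1 err [-4.3  0.  -0.3] board None
6 19.73 N 11.88 T 0.73 Fy 0.13 pr 5.08 err [-4.2  0.  -0.3] board (np.float64(5.6), np.float64(0.0), array([-0.043, -0.007,  0.006]))
8 19.98 N 11.98 T 0.71 Fy 0.01 pr 5.1 err [-4.3 -0.  -0.2] board None
10 20.23 N 12.03 T 1.03 Fy -0.07 pr 5.1 err [-4.2  0.  -0.2] board None
12 20.52 N 10.83 T 0.74 Fy 0.29 pr 5.1 err [-4.2  0.  -0.1] board (np.float64(11.7), np.float64(0.1), array([-0.042, -0.006,  0.01 ]))
14 20.77 N 11.48 T 1.24 Fy 0.55 pr 5.29 err [-4.4 -0.  -0. ] board None
16 21.02 N 13.45 T 1.41 Fy -0.34 pr 5.38 err [-4.5  0.   0. ] board None
18 21.32 N 11.54 T 0.91 Fy 0.23 pr 5.14 err [-4.2  0.   0.1] board (np.float64(17.0), np.float64(0.2), array([-0.041, -0.006,  0.013]))
20 21.57 N 12.6 T 0.76 Fy 0.15 pr 5.21 err [-4.3  0.   0.2] board None
22 21.82 N 10.98 T 1.61 Fy 1.09 pr 5.11 err [-4.2  0.   0.2] board None
24 22.12 N 12.3 T 0.92 Fy 0.08 pr 5.28 err [-4.3  0.   0.3] board (np.float64(23.1), np.float64(0.2), array([-0.04 , -0.006,  0.017]))
26 22.38 N 11.88 T 0.77 Fy 0.92 pr 5.23 err [-4.3 -0.   0.4] board None
28 22.62 N 13.13 T 1.34 Fy 0.33 pr 5.25 err [-4.3 -0.   0.5] board None
30 22.93 N 12.77 T 0.4 Fy 0.69 pr 5.06 err [-4.1 -0.   0.6] board (np.float64(28.7), np.float64(-0.1), array([-0.038, -0.006,  0.02 ]))
```

The board now follows the finger to within 1.5°. Continuing to past upright.

```bash
python3 - <<'E'
from h import *
d,p=json.load(open("tip.json"))
d,p=tip(d,76,p,.0065,inc=2,target=12,look=6,maxlag=8,nmin=2.5)
if d>=76: d,p=tip(d,114,p,.0065,inc=2,target=9,look=0,nmin=1.5)
q,_=viewer.read_camera("scene")
cv2.imwrite("pics/s7.png",cv2.resize(q[90:290,130:390],None,fx=3,fy=3)[:,:,::-1])
E
```

```text
32 23.18 N 12.81 T 1.21 Fy 1.1 pr 4.94 err [-4.  -0.   0.6] board None
34 23.43 N 11.88 T 0.72 Fy 1.42 pr 4.8 err [-3.9 -0.   0.7] board None
36 23.68 N 13.66 T 1.83 Fy 0.64 pr 4.82 err [-3.9 -0.   0.7] board None
38 23.93 N 11.58 T 1.24 Fy 0.95 pr 4.54 err [-3.6 -0.   0.8] board None
40 24.18 N 12.5 T 0.79 Fy 0.56 pr 4.62 err [-3.6 -0.1  0.9] board None
42 24.48 N 12.48 T 0.82 Fy 2.5 pr 4.53 err [-3.6 -0.1  1. ] board (np.float64(40.9), np.float64(0.0), array([-0.034, -0.006,  0.026]))
44 24.73 N 12.74 T 0.45 Fy 0.62 pr 4.45 err [-3.4 -0.1  1.1] board None
46 24.98 N 11.62 T 1.28 Fy -0.54 pr 4.33 err [-3.3 -0.1  1.1] board None
48 25.23 N 13.0 T 0.51 Fy 0.35 pr 4.39 err [-3.3 -0.1  1.2] board None
50 25.48 N 13.07 T 0.95 Fy 0.27 pr 4.23 err [-3.1 -0.2  1.3] board None
52 25.73 N 12.02 T 0.84 Fy 1.01 pr 4.05 err [-2.9 -0.2  1.3] board None
54 26.02 N 12.96 T 0.3 Fy 1.25 pr 4.04 err [-2.9 -0.2  1.4] board (np.float64(53.0), np.float64(0.1), array([-0.029, -0.006,  0.031]))
56 26.27 N 12.28 T 0.57 Fy 1.32 pr 3.88 err [-2.7 -0.1  1.5] board None
58 26.52 N 13.01 T 0.64 Fy 2.13 pr 3.84 e
[... 1396 characters left out ...]
3 T 0.58 Fy 1.56 pr 1.85 err [ 1.9 -0.2  1.4] board None
98 31.57 N 8.75 T 0.37 Fy 0.1 pr 1.9 err [ 2.1 -0.2  1.4] board None
100 31.82 N 9.09 T 0.41 Fy 1.29 pr 1.94 err [ 2.2 -0.2  1.3] board None
102 32.08 N 8.5 T 0.38 Fy 0.97 pr 1.93 err [ 2.4 -0.2  1.3] board None
104 32.33 N 7.88 T 0.67 Fy 1.31 pr 2.01 err [ 2.5 -0.2  1.2] board None
106 32.58 N 8.55 T -0.08 Fy 0.68 pr 2.19 err [ 2.8 -0.2  1.3] board None
108 32.83 N 9.0 T 1.23 Fy 1.35 pr 2.27 err [ 2.9 -0.2  1.3] board None
110 33.08 N 9.09 T -0.18 Fy 0.24 pr 2.27 err [ 3.1 -0.2  1.2] board None
112 33.33 N 8.32 T 0.09 Fy 0.76 pr 2.25 err [ 3.1 -0.2  1.1] board None
114 33.58 N 8.42 T 1.11 Fy 0.7 pr 2.37 err [ 3.4 -0.2  1.1] board None
```

View pics/s7.png

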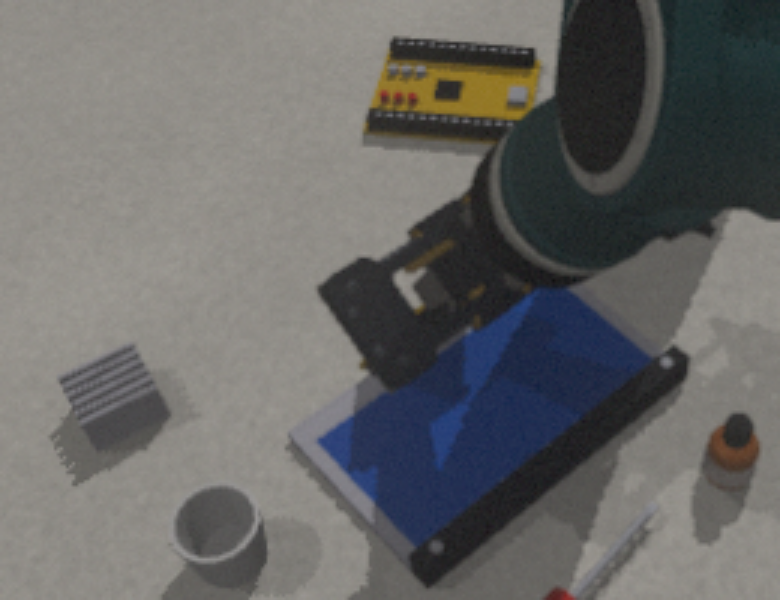

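The board is held past upright (about 114°), hidden behind the hand. I'll pull away radially so it falls over, go round behind it and look.

```bash
python3 - <<'E'
from h import *
s=env.sense(); ph=np.radians(114)
env.movel(s["ee_pos"]+.03*(-np.cos(ph)*X+np.sin(ph)*Z),rate=.12); print(F(),env.sense()["t"])
env.reach(*pose(-.035,.075)); env.movel(pose(-.022,.012)[0],rate=.15); print(F(),env.sense()["t"])
col,w,p=cloud("scene"); q=(w-O)@np.c_[X,Y,Z]
hsv=cv2.cvtColor(col[None],cv2.COLOR_RGB2HSV)[0]
m=(cv2.inRange(hsv[None],(15,80,40),(95,255,255))[0]>0)&(abs(q[:,0]-.05)<.07)&(abs(q[:,1])<.1)&(q[:,2]>.002)
if m.sum()>20:
    print(m.sum(),np.percentile(q[m],[2,50,98],axis=0).round(4),"yaw",cv2.minAreaRect(np.float32(q[m,:2]*1000)))
cv2.imwrite("pics/s8.png",cv2.resize(p[90:290,130:390],None,fx=3,fy=3)[:,:,::-1])
E
```

```text
[-0.62715805 -0.5625112  -0.62741714] 34.0417
[ 0.45073716 -0.6163708  -0.68628668] 35.3167
2140 [[-0.0175 -0.0448  0.0165]
 [ 0.02   -0.0082  0.0191]
 [ 0.0694  0.0396  0.397 ]] yaw ((26.301292419433594, 22.979583740234375), (141.728759765625, 91.3332290649414), 89.27342224121094)
```

View pics/s8.png

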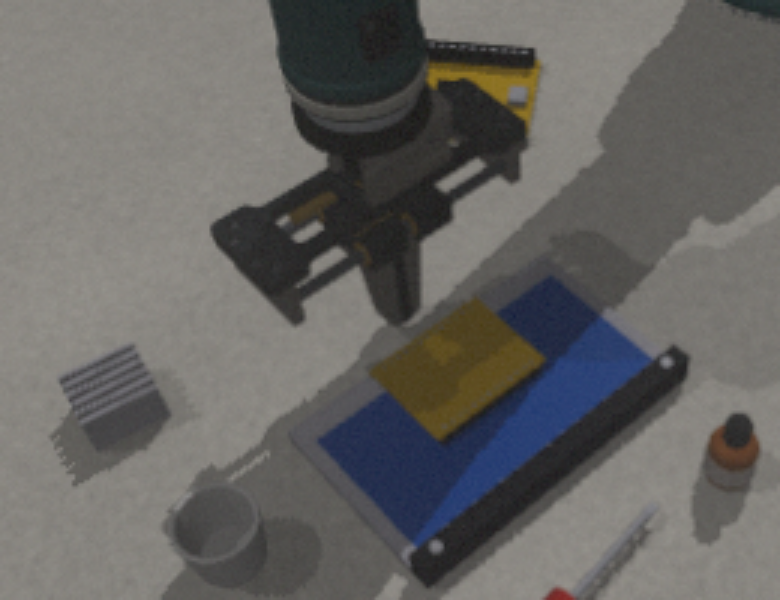

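The board lies solder side up on the plate, square and just behind the step. Next I'll push it to the stop bar.

```bash
python3 - <<'E'
from h import *
y=-.006; z=.0125
env.movel(pose(-.018,z,y)[0],rate=.1)
env.movel(pose(.040,z,y)[0],rate=.05); print(F(),env.sense()["t"])
x=.040
while x<.066:
    x+=.002; env.movel(pose(x,z,y)[0],rate=.05); f=F(); print(round(x,3),f.round(2),(corner()*1e3).round(1))
    if f[0]<-4.5: break
env.movel(pose(.030,z,y)[0],rate=.1)
env.movel(pose(-.01,.08,y)[0],rate=.15); env.movel(pose(-.12,.15,y)[0],rate=.25)
print(env.sense()["t"],F())
q,_=viewer.read_camera("top"); 
for c in("top","scene"):
    p,_=viewer.read_camera(c)
    r,n=blob(c,p,(15,80,40),(35,255,255),.0195,(O+.088*X)[:2],.07); print(c,r,n,plate(np.r_[np.array(r[0])/1000,0]))
    for nm in("plate_stop",): print([(round(k["score"],2),plate(k["at"]).round(3)) for k in tip_of(c,nm)])
cv2.imwrite("pics/s9.png",cv2.resize(p[90:290,170:430],None,fx=3,fy=3)[:,:,::-1])
E
```

```text
[ 0.0349568  -0.14372206 -0.04796478] 36.925
0.042 [-0.19  0.98 -0.37] [42.  -6.  12.5]
0.044 [-0.75 -0.49  0.33] [44.2 -6.  12.5]
0.046 [ 0.24  0.72 -0.21] [46.2 -6.  12.5]
0.048 [-0.4  -0.15  0.98] [48.3 -6.  12.5]
0.05 [-1.62  0.98  1.58] [49.4 -5.7 12.4]
0.052 [-6.01  1.5   3.63] [49.6 -5.6 12.4]
40.1417 [ 0.18064931 -0.56143982  1.08460814]
top ((578.5648803710938, 59.522727966308594), (71.5905990600586, 91.36135864257812), 74.47566986083984) 1206 [ 0.08562054 -0.00053375  0.        ]
[(0.89, array([0.119, 0.001, 0.012]))]
scene ((580.004638671875, 58.50440216064453), (70.0592269897461, 90.3645248413086), 73.69549560546875) 1508 [ 0.08504768 -0.0022016   0.        ]
[(0.74, array([ 0.121, -0.001,  0.005]))]
```

View pics/s9.png

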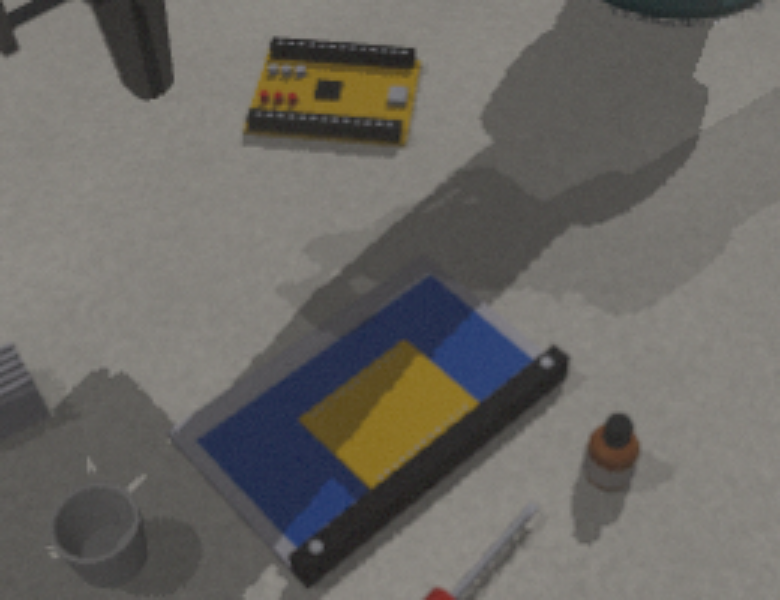

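The board sits flush and square against the stop bar, the hand is clear, and the other objects look undisturbed. Handing in.

```bash
python3 - <<'E'
from h import *
print(env.sense()["t"]); print(workorder.finish_job())
E
```

```text
40.3917
the job is handed in; nothing more can be done
None
```

The board is turned over on the plate, solder side up, with its long edge against the stop bar. I handed the job in at 40.4 s of the 51 s allowed; no verdict is reported.

**What I did:** I pushed the small yellow board square to the step with closed fingertips, then tipped it about the step corner. It fell over when I took the hand away, and I pushed it along the plate to the bar and backed the hand off.

**Failed tries:** The fingertip slipped off three times while tipping, and each time the board stayed or dropped back flat at the step. The fourth try held. It used contact 6.5 mm up the edge face, about 12 N of press and 2° steps.

**Last checks:**
- **Against the bar:** the push stopped firmly at 6 N, which puts the board's origin about 90 mm from the step.
- **Square:** the two cameras put the board within about 0.02 rad of the plate.
- **Sideways:** it is about 1–2 mm from mid-length.
- **Clear of the robot:** the wrist force was back to noise level, about 1 N. In the last picture the pot, flux bottle and the visible part of the screwdriver had not visibly moved. The heat sink was only partly in that frame; it looked untouched in the picture before.

**Disagreement:** my first plate fit was about 5 mm off along the push direction. In that frame the cameras read the origin at 85 mm. The contact at the step, the stop at the bar and the detected bar position (119–121 mm instead of 125) all show the same offset, so I judged the board to be home.

I viewed 12 pictures, two over the budget of 10.

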